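Start the unmarked airbrush compressor and set its air

ROBOT

A 6-joint arm with a two-finger parallel gripper is mounted at the origin on the work surface. World frame = base frame: x ahead of the robot, y to its left, z up, the work surface at z = 0. Lengths are in m, angles in degrees, forces in N, time in s.
With the tool pointing down it reaches from about 0.25 to 0.725 m from the base axis. Payload 9.7 kg.
Tool frame: the origin (TCP) lies midway between the tips of the shut fingers; the grasp point (between the pads) lies 19 mm behind it; z points along the fingers, y is the line along which they close (so a half turn about z gives the same grasp; the last joint's range is limited). The gripper opens to 85 mm and grips with 20 to 120 N. Pads are 22 mm wide; open, the fingers measure 114 mm over their backs; the gripper's body (76 mm by 85 mm) begins 54 mm behind the grasp point. The pads swing forward as they close: fully open they stand 13 mm farther back than shut.
Start: joints at [0, 4.979, 10.078, 95.1, 0, 90], TCP at [0.55, -0, 0.231] pointing down, gripper open.
Joint ranges: [-179.16, 179.16], [-48.56, 103.87], [-65.8, 70.77], [-126.05, 130.52], [-82.76, 87.17], [-180, 180]. Speed limits (degrees/s): [127.2, 127.2, 147.25, 180, 180, 180].

INTERFACE

Orientations are given as [roll, pitch, yaw] about the fixed x, y, z axes, in that order (R = Rz(yaw) Ry(pitch) Rx(roll)).
In Python, from workcell import bot gives the robot as it stands.
- The arm moves only by the shell command python3 -m crank 'ROWS' [FORCE]. ROWS is JSON, a list of rows, each an object with "gripper": the finger opening in mm, from 0 to 85.4; "travel": the shift along the tool's x, y, z in mm, a list of three; "twist": the turn, a rotation vector about the tool's x, y, z in rad, a list of three. In form: [{"gripper": gripper, "travel": [tx, ty, tz], "twist": [rx, ry, rz]}, ...]. A call has 1 to 12 rows; each row shifts and turns the commanded pose from where the row before left it, along the tool's axes as they then stand; what a row does not reach is not made up. A row lasts 1/8 s, in which the tool goes at most 62.5 mm and 10.7 degrees, less where a joint would pass 70% of its speed; a pose out of reach is approached as far as the arm can. A call is refused whole if a number of a shift passes 62.5 or a number of a turn 0.188, either way. A call with a gripper value outside its range is refused whole. The fingers move at their own pace and stop on an object; FORCE is the grip in N (left out, the last holds). Time passes only in rows, so rows that do not move let the fingers close. It gives the time, the measured TCP pose, the force, the opening and the grip force at its end, in the units of the state.
- bot.get_obs(): the state, without advancing time (a new reading comes with each control period).
- bot.camera(name): name is "scene" or "side" or "wrist"; returns the picture (384x512x3 uint8, red, green, blue); there is no depth.
- bot.calibration(name): a dict with "vfov" (degrees; the focal length in pixels is half the picture's height over the tangent of half this angle, whatever the lens; pixels are square), "cx", "cy" (the principal point, pixels), "camera_from_world" (4x4, takes a point from world to camera coordinates). Camera axes: x right, y down, z forward; pixel columns grow to the right and rows downward; lengths in m; the calibration is good to about 2 mm. A picture is of the moment at which its call begins: read the wrist's pose just before it. calibration takes no time and is no camera call; for the wrist camera it gives the pose at the moment of the call.
- bot.job_done(): hands the job in; it is judged then, once.
The state is a dict: "time": time; "q": joint angles; "qd": joint speeds; "joint_efforts": joint torques, N m; "ee_pos": TCP position; "tcp_rot": TCP orientation; "wrist_force": force on the tool from outside, world axes, zero at the start; "torque": the same for the moment, N m; "opening": finger opening in m; "grasp_force": force on a finger pad.
Only numpy, scipy, OpenCV 4.12 (cv2) and the standard library are available. Lean on these libraries where they do the work, as an engineer would, in place of code of your own. Each camera call takes 0.05 s, during which the arm holds its last target. There are 200 camera calls.

TASK

Of the four identical unmarked keys on the airbrush compressor, find by feel the start key, the one that resists firmly and then snaps over, and press it home until it stays down; the other three are bleed keys that stay soft, so let go of a soft one before it is pushed much past half-way. Then, with the compressor on, roll the recessed thumbwheel with a fingertip until the pointer stands level with the mark on its scale. Leave the paint pot, brush, bottle and paper roll around it where they are.

Things in the scene. Friction and masses are not known exactly. Their poses are not given: they have to be found in the camera images.
- compressor: Airbrush compressor, fixed: flat grey box 190 x 330 mm (its x by y), deck 75 mm above the table; origin at the centre of its underside, z up. x points to its back: a black slotted cowl covers x = 48 to 93 mm, 14 mm above the deck. y runs along the key row towards the thumbwheel. Along x = -40 mm stand four keys at y = -120, -60, 0, +60 mm, then the thumbwheel at y = +125 mm.
- seat1 (a point): Top centre of the key in place 1 (farthest from the thumbwheel) while up: 99 mm above the table, 24 mm above the deck; the point stays when the key goes down. All four keys look alike: black upright cylinders of 22 mm diameter in bright collars (34 mm wide, 7 mm high), each travelling 12 mm straight down. Which place holds the start key changes from day to day.
- seat2 (a point): The same for the key in place 2. Feel of the start key, wherever it is: 1.5 N at first touch, rising to a firm peak of about 10 N at 4.5 mm down, still over 8 N at 6 mm, then the resistance falls away; from about 9.5 mm down it pulls itself home (12 mm) and stays down.
- seat3 (a point): The same for the key in place 3. Feel of a bleed key, wherever it is: soft all the way, 1.5 N at first touch, 2.5 N at half travel, 3.5 N at the bottom; it springs back up when let go. More than about 8.5 mm down it vents, which spoils the job.
- seat4 (a point): The same for the key in place 4, the one beside the thumbwheel.
- run_pin (a joint): Steel tell-tale pin, 14 mm diameter, in the deck at compressor x = 16, y = -120 mm, 3 mm proud: its rise in m. 0 = compressor off; 0.0003 (0.3 mm) when the start key is latched down: too little to be read surely; the key itself is seen and felt to stay down. Not to be touched.
- bleed1 (a joint): Steel vent poppet, 8 mm diameter, in the deck at compressor x = 16, y = -75 mm, 3 mm proud: its rise in m. 0 = closed. It belongs to one of the bleed keys and rises with it by a fortieth of its travel (0.3 mm in all), too little to be read surely; which key is not known. Not to be touched.
- bleed2 (a joint): Steel vent poppet, 8 mm diameter, in the deck at compressor x = 16, y = -53 mm, 3 mm proud: its rise in m. 0 = closed. It belongs to one of the bleed keys and rises with it by a fortieth of its travel (0.3 mm in all), too little to be read surely; which key is not known. Not to be touched.
- bleed3 (a joint): Steel vent poppet, 8 mm diameter, in the deck at compressor x = 16, y = -31 mm, 3 mm proud: its rise in m. 0 = closed. It belongs to one of the bleed keys and rises with it by a fortieth of its travel (0.3 mm in all), too little to be read surely; which key is not known. Not to be touched.
- wheel_top (a point): Top of the rim of the recessed thumbwheel, 83 mm above the table: a knurled light metal wheel, 50 mm diameter, 14 mm wide, axle along compressor y; only its top 8 mm (37 mm along x) stands out of the deck. Dragging the rim's top to compressor +x (towards the cowl) moves the pointer to +y. It turns stiffly (1.2 N at the rim) and stays; press a few newtons for grip.
- wheel (a joint): Angle of the thumbwheel in rad, 0 to 2.8, growing as the top of its rim moves to compressor +x; the pointer moves 25 mm per rad, as far as the rim does. Starts between about 0.3 and 1.1; the pointer is level with the mark at 2.4.
- pointer_tip (a point): Black pointer bar, 16 mm (x) by 8 mm (y) and 5.5 mm high, that slides along the compressor's y over a white scale strip (at x = 16 mm) on the deck; this point is its centre. It is driven by the thumbwheel only.
- mark (a point): Where the pointer's centre is to stand, on the white scale strip in line with the fixed black index block (14 x 8 mm, 6 mm high) at the cowl-side edge of the strip; axes as the compressor's.
- pot_c (a point): Bystander: centre of a small glass paint pot, 26 mm diameter, 32 mm high, standing on the compressor's cowl.
- brush_c (a point): Bystander: middle of a brush, 170 mm long, lying on the table in front of the compressor (robot side).
- paper_roll_c (a point): Bystander: centre of a standing roll of paper, 110 mm diameter, 100 mm high.
- paint_bottle_c (a point): Bystander: centre of a paint bottle, 36 mm diameter, 90 mm high.

How it is judged:
By the outcome, as a careful person would: the job done as asked, in the order asked, and still so for the second after the job is handed in, with the robot touching nothing.
It also fails if it takes over 61 s, if anything falls off the work surface, if the arm or the gripper's body presses on something with over 40 N, if the wrist force passes 120 N, or if a joint passes its speed limit or range.

## Working session

There is one attempt and no reset: what is moved stays moved. The work goes in short steps, Python scripts to look and compute and a shell command to move; the robot and the scene stay as the last step left them, time stands still between calls to the robot, and variables do not carry over. Pictures are saved under pics/ and viewed, at most 10 in all, crops included, and the job is handed in when it is done.

```bash
mkdir -p pics; ls
python3 - <<'E'
from workcell import bot
import cv2
o=bot.get_obs();print(o)
a=bot.camera("scene");b=bot.camera("side");w=bot.camera("wrist")
for n in("scene","side","wrist"):print(n,bot.calibration(n))
import numpy as np
for n,i in(("scene",a),("wrist",w)):cv2.imwrite(f"pics/{n}0.png",cv2.resize(i[:,:,::-1],(800,600)))
cv2.imwrite("pics/side0.png",b[:,:,::-1])
E
```

```text
pics
{'time': 0.0, 'q': array([ 1.61348301e-03,  5.01193943e+00,  1.00331521e+01,  9.50994902e+01,
       -3.83556773e-04,  8.99999839e+01]), 'qd': array([-0.02066445,  0.04304609, -0.06448119,  0.01955295,  0.02167844,
       -0.01466842]), 'joint_efforts': array([ 7.68234549e-04, -5.20392072e+01,  4.64802504e+01,  1.63646933e-02,
        2.23589603e-05, -6.77332673e-05]), 'ee_pos': array([5.49764222e-01, 1.35738018e-05, 2.30563357e-01]), 'tcp_rot': array([-1.79921723e+02,  3.83534352e-04,  9.00016302e+01]), 'wrist_force': array([0.74629794, 1.11091797, 0.27960924]), 'torque': array([-0.03604798,  0.01613323, -0.02766571]), 'grasp_force': 0.0, 'opening': 0.08535417873848579}
scene {'vfov': 51.06050654342352, 'cx': 263.3159563836416, 'cy': 192.1399670818752, 'camera_from_world': array([[-0.65426651,  0.75625232,  0.00421482,  0.39608197],
       [ 0.4550441 ,  0.3981175 , -0.79651574, -0.17508483],
       [-0.60404487, -0.51921565, -0.6046031 ,  1.50727046],
       [ 0.        ,  0.        ,  0.        ,  1.        ]])}
side {'vfov': 47.236889093866075, 'cx': 250.95323605672533, 'cy': 193.55116796070433, 'camera_from_world': array([[-0.88231215, -0.47055839,  0.01000321,  0.47262682],
       [-0.28157703,  0.51069706, -0.81234407,  0.26848917],
       [ 0.37714671, -0.71955772, -0.58309266,  1.13725877],
       [ 0.        ,  0.        ,  0.        ,  1.        ]])}
wrist {'vfov': 70.33671186560852, 'cx': 252.55898265392673, 'cy': 193.29190737592776, 'camera_from_world': array([[ 9.99999530e-01, -8.64004181e-04, -4.40513999e-04,
        -5.49997779e-01],
       [-7.19277077e-04, -9.65416458e-01,  2.60711615e-01,
        -3.40904754e-02],
       [-6.50535389e-04, -2.60711176e-01, -9.65416625e-01,
         3.78206835e-01],
       [ 0.00000000e+00,  0.00000000e+00,  0.00000000e+00,
         1.00000000e+00]])}
```

View pics/scene0.png

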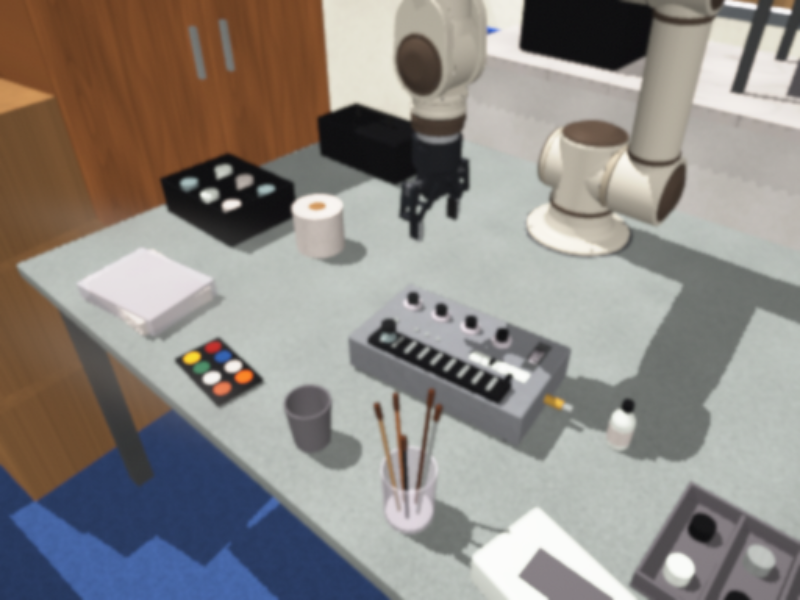

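View pics/wrist0.png

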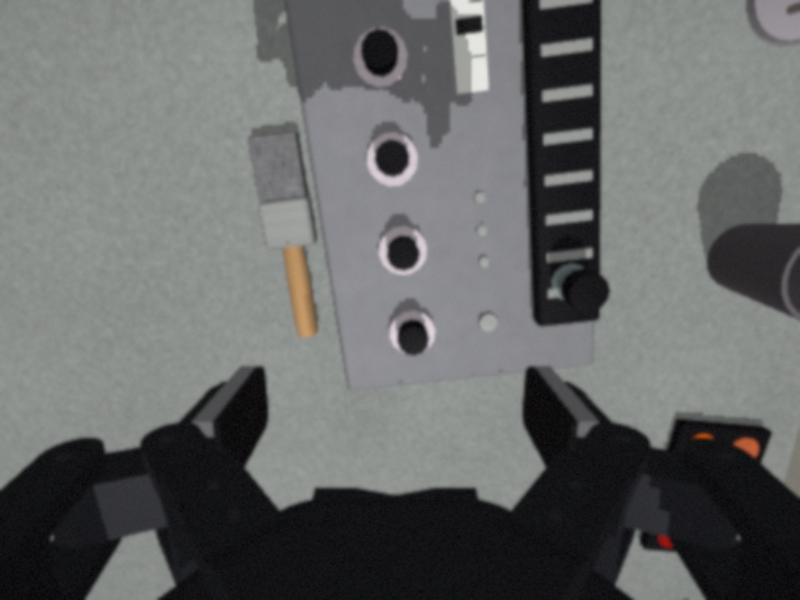

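The wrist view shows the key tops at (380,52), (392,158), (403,251) and (413,337) in the 800-px picture. The steel pins are at (488,322), (484,262), (481,230) and (480,197), with a deck corner at (349,388). The wheel lies off the top of the picture.

```bash
cat > h.py <<'E'
import numpy as np
from scipy.optimize import least_squares
def proj(c,P):
    P=np.atleast_2d(P);M=np.asarray(c["camera_from_world"]);Q=P@M[:3,:3].T+M[:3,3]
    f=192/np.tan(np.radians(c["vfov"]/2))
    return np.c_[c["cx"]+f*Q[:,0]/Q[:,2],c["cy"]+f*Q[:,1]/Q[:,2]]
def world(p,L):
    L=np.atleast_2d(L);c,s=np.cos(p[2]),np.sin(p[2])
    return np.c_[p[0]+c*L[:,0]-s*L[:,1],p[1]+s*L[:,0]+c*L[:,1],L[:,2]]
def fit(obs,p0):  # obs: list of (calib, local Nx3, pix Nx2)
    return least_squares(lambda p:np.concatenate([(proj(c,world(p,L))-U).ravel() for c,L,U in obs]),p0,loss="soft_l1")
E
python3 - <<'E'
from h import *
from workcell import bot
c=bot.calibration("wrist")
L=np.array([[-40,60,99],[-40,0,99],[-40,-60,99],[-40,-120,99],[16,-120,78],[16,-75,78],[16,-53,78],[16,-31,78],[-95,-165,75]])/1e3
U=np.array([[380,52],[392,158],[403,251],[413,337],[488,322],[484,262],[481,230],[480,197],[349,388]])*.64
r=fit([(c,L,U)],[.57,.2,.1]);print(r.x[:2],np.degrees(r.x[2]));print((r.fun.reshape(-1,2)/.64).round(1))
print(world(r.x,np.array([[-40,-120,99],[-40,-60,99],[-40,0,99],[-40,60,99],[-40,125,83]])/1e3).round(4))
s=bot.calibration("scene")
print(proj(s,world(r.x,L))/.64)
E
```

```text
[0.58824076 0.08757407] 6.729047848783627
[[-0.5 -3.9]
 [ 0.  -0.9]
 [ 0.1  3. ]
 [-0.   3.5]
 [ 0.2 -0.1]
 [ 0.3 -0.8]
 [ 1.2 -0.3]
 [ 0.1  0. ]
 [-2.   4.2]]
[[ 0.5626 -0.0363  0.099 ]
 [ 0.5555  0.0233  0.099 ]
 [ 0.5485  0.0829  0.099 ]
 [ 0.5415  0.1425  0.099 ]
 [ 0.5339  0.207   0.083 ]]
[[501.45495115 329.74134651]
 [470.1458122  316.99365963]
 [440.35646999 304.86476629]
 [411.97888658 293.31067825]
 [394.03171221 318.60239703]
 [415.32965063 327.87704073]
 [426.03139064 332.53734276]
 [436.93027616 337.28349602]
 [408.5444737  281.28811141]]
```

```bash
python3 -m crank '[{"gripper":0,"travel":[0,0,0],"twist":[0,0,-0.117]},{"gripper":0,"travel":[22.5,8.2,0],"twist":[0,0,0]},{"gripper":0,"travel":[0,0,35],"twist":[0,0,0]},{"gripper":0,"travel":[0,0,35],"twist":[0,0,0]},{"gripper":0,"travel":[0,0,30],"twist":[0,0,0]},{"gripper":0,"travel":[0,0,11],"twist":[0,0,0]},{"gripper":0,"travel":[0,0,0],"twist":[0,0,0]},{"gripper":0,"travel":[0,0,0],"twist":[0,0,0]}]' 40
python3 - <<'E'
from workcell import bot
import cv2
from h import *
o=bot.get_obs();print(o['ee_pos'],o['tcp_rot'],o['wrist_force'])
w=bot.camera("wrist");c=bot.calibration("wrist")
b=bot.camera("side");cv2.imwrite("pics/s1.png",b[:,:,::-1])
p=[.58824,.08757,np.radians(6.729)]
im=cv2.resize(w[:,:,::-1],(800,600))
for u in proj(c,world(p,np.array([[-40,-60,99],[-40,0,99],[-40,60,99],[-40,125,83],[16,-31,78],[16,-53,78]])/1e3))/.64: cv2.drawMarker(im,tuple(int(v) for v in u),(0,0,255),0,10,1)
cv2.imwrite("pics/w1.png",im)
E
```

```text
time: 1.15
ee_pos: [0.5561, 0.0233, 0.1217]
tcp_rot: [179.9, 0.0, 96.7]
wrist_force: [0.7, 0.2, 0.3]
opening: 0.0002
grasp_force: 0.0
[0.55614383 0.02328597 0.12169966] [1.79896400e+02 8.16899370e-03 9.66998225e+01] [0.68923849 0.24741067 0.25743916]
```

View pics/w1.png

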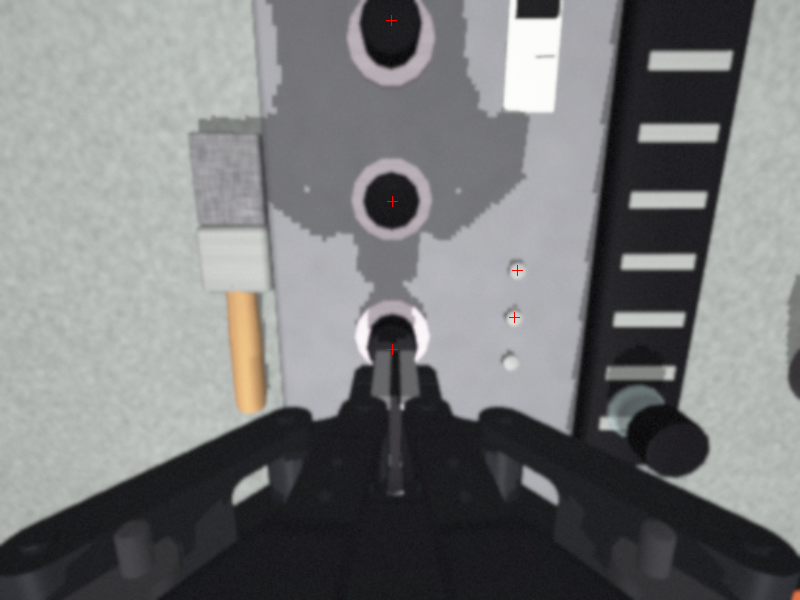

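The predicted points land on the key tops, poppets and wheel side to within a pixel or two, so the pose holds. Next I feel key 2.

```bash
python3 -m crank '[{"gripper":0,"travel":[0,0,10],"twist":[0,0,0]},{"gripper":0,"travel":[0,0,10],"twist":[0,0,0]},{"gripper":0,"travel":[0,0,3],"twist":[0,0,0]},{"gripper":0,"travel":[0,0,1.7],"twist":[0,0,0]},{"gripper":0,"travel":[0,0,0],"twist":[0,0,0]},{"gripper":0,"travel":[0,0,0],"twist":[0,0,0]}]'
```

```text
time: 2.0
ee_pos: [0.5555, 0.0233, 0.0958]
tcp_rot: [180.0, -0.0, 96.7]
wrist_force: [-1.3, -0.3, 2.8]
opening: 0.0003
grasp_force: 0.9
```

```bash
python3 -m crank '[{"gripper":0,"travel":[0,0,1.5],"twist":[0,0,0]},{"gripper":0,"travel":[0,0,0],"twist":[0,0,0]}]'
```

```text
time: 2.25
ee_pos: [0.5556, 0.0233, 0.0941]
tcp_rot: [180.0, 0.0, 96.7]
wrist_force: [-1.1, -1.0, 2.8]
opening: 0.0001
grasp_force: 1.1
```

Key 2 is soft, so I move on to key 3.

```bash
python3 -m crank '[{"gripper":0,"travel":[0,0,-18],"twist":[0,0,0]},{"gripper":0,"travel":[30,0,0],"twist":[0,0,0]},{"gripper":0,"travel":[30,0,0],"twist":[0,0,0]},{"gripper":0,"travel":[0,0,0],"twist":[0,0,0]},{"gripper":0,"travel":[0,0,10],"twist":[0,0,0]},{"gripper":0,"travel":[0,0,4],"twist":[0,0,0]},{"gripper":0,"travel":[0,0,3],"twist":[0,0,0]},{"gripper":0,"travel":[0,0,1],"twist":[0,0,0]},{"gripper":0,"travel":[0,0,0],"twist":[0,0,0]},{"gripper":0,"travel":[0,0,0],"twist":[0,0,0]}]'
```

```text
time: 3.5
ee_pos: [0.5486, 0.0827, 0.0943]
tcp_rot: [180.0, 0.0, 96.7]
wrist_force: [-0.2, -1.1, 1.3]
opening: 0.0001
grasp_force: 1.1
```

Key 3 is soft too. Key 4 next.

```bash
python3 -m crank '[{"gripper":0,"travel":[0,0,-18],"twist":[0,0,0]},{"gripper":0,"travel":[30,0,0],"twist":[0,0,0]},{"gripper":0,"travel":[30,0,0],"twist":[0,0,0]},{"gripper":0,"travel":[0,0,0],"twist":[0,0,0]},{"gripper":0,"travel":[0,0,10],"twist":[0,0,0]},{"gripper":0,"travel":[0,0,4],"twist":[0,0,0]},{"gripper":0,"travel":[0,0,3],"twist":[0,0,0]},{"gripper":0,"travel":[0,0,1],"twist":[0,0,0]},{"gripper":0,"travel":[0,0,0],"twist":[0,0,0]},{"gripper":0,"travel":[0,0,0],"twist":[0,0,0]}]'
```

```text
time: 4.75
ee_pos: [0.5415, 0.1419, 0.0952]
tcp_rot: [180.0, -0.0, 96.7]
wrist_force: [-3.1, 0.3, 9.1]
opening: -0.0002
grasp_force: 4.8
```

Key 4 reads 9 N at about 4 mm, so it is the start key. I press it home.

```bash
python3 -m crank '[{"gripper":0,"travel":[0,0,2],"twist":[0,0,0]},{"gripper":0,"travel":[0,0,2],"twist":[0,0,0]},{"gripper":0,"travel":[0,0,2],"twist":[0,0,0]},{"gripper":0,"travel":[0,0,1.5],"twist":[0,0,0]},{"gripper":0,"travel":[0,0,0.5],"twist":[0,0,0]},{"gripper":0,"travel":[0,0,0],"twist":[0,0,0]}]'
```

```text
time: 5.5
ee_pos: [0.5416, 0.1421, 0.087]
tcp_rot: [180.0, 0.0, 96.7]
wrist_force: [-3.1, -2.1, 10.0]
opening: -0.0001
grasp_force: 4.7
```

```bash
python3 -m crank '[{"gripper":0,"travel":[0,0,-20],"twist":[0,0,0]},{"gripper":0,"travel":[-20,0,-50],"twist":[0,0,0]},{"gripper":0,"travel":[0,0,0],"twist":[0,0,0]},{"gripper":0,"travel":[0,0,0],"twist":[0,0,0]}]'
python3 - <<'E'
from workcell import bot
import cv2
from h import *
w=bot.camera("wrist");c=bot.calibration("wrist")
print(bot.get_obs()['ee_pos'])
p=[.58824,.08757,np.radians(6.729)]
im=cv2.resize(w[:,:,::-1],(800,600))
for u in proj(c,world(p,np.array([[-40,60,87],[-40,125,83],[16,60,80.5],[16,90,80.5],[16,120,80.5]])/1e3))/.64: cv2.drawMarker(im,tuple(int(v) for v in u),(0,0,255),0,10,1)
cv2.imwrite("pics/w2.png",im)
E
```

```text
time: 6.0
ee_pos: [0.5439, 0.1224, 0.1556]
tcp_rot: [-180.0, -0.0, 96.7]
wrist_force: [-0.7, -0.5, 0.2]
opening: -0.0001
grasp_force: 0.0
[0.54351673 0.12249783 0.15495145]
```

View pics/w2.png

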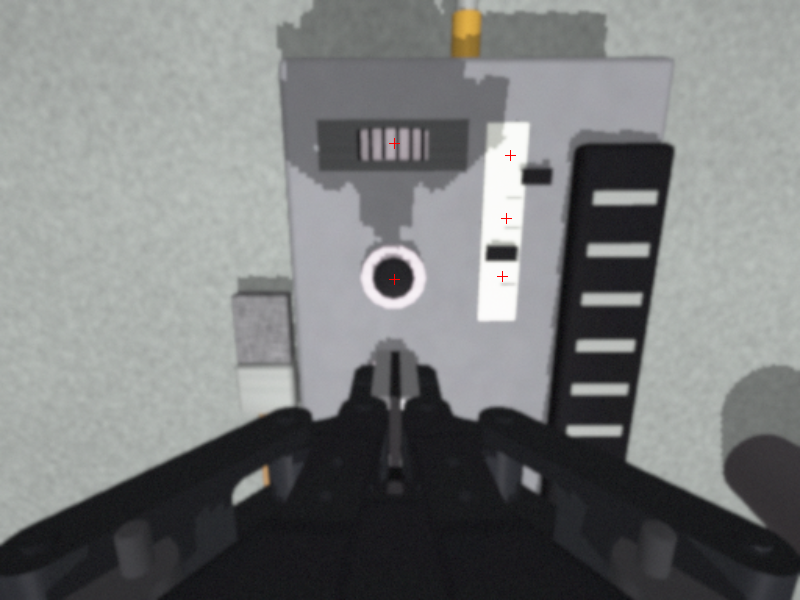

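The picture shows key 4 still down at (394,278) and the wheel centred at (394,143) as predicted. The pointer is at (501,253) and the index block at (537,176), so the pointer must move about 38 mm.

```bash
python3 - <<'E'
from h import *
from workcell import bot
c=bot.calibration("wrist");p=[.58824,.08757,np.radians(6.729)]
for u,z in(((501.5,253),.0805),((537,176),.081)):
    r=least_squares(lambda q:(proj(c,world(p,[q[0],q[1],z]))/.64-u).ravel(),[0,.1]);print(r.x*1e3)
print(bot.get_obs()['ee_pos'])
E
python3 -m crank '[{"gripper":0,"travel":[45,-9,0],"twist":[0,0,0]},{"gripper":0,"travel":[40,0,0],"twist":[0,0,0]},{"gripper":0,"travel":[0,0,40],"twist":[0,0,0]},{"gripper":0,"travel":[0,0,25],"twist":[0,0,0]},{"gripper":0,"travel":[0,0,5],"twist":[0,0,0]},{"gripper":0,"travel":[0,0,1.5],"twist":[0,0,0]},{"gripper":0,"travel":[0,0,1],"twist":[0,0,0]},{"gripper":0,"travel":[0,0,0],"twist":[0,0,0]},{"gripper":0,"travel":[0,0,0],"twist":[0,0,0]}]'
```

```text
[14.70598463 72.37019539]
[ 29.50604029 110.22365642]
[0.54351673 0.12249783 0.15495145]
time: 7.18
ee_pos: [0.5252, 0.206, 0.0841]
tcp_rot: [180.0, -0.0, 96.7]
wrist_force: [0.1, -0.4, 0.2]
opening: 0.0001
grasp_force: 0.0
```

```bash
python3 -m crank '[{"gripper":0,"travel":[0,0,1.2],"twist":[0,0,0]},{"gripper":0,"travel":[0,0,0.5],"twist":[0,0,0]},{"gripper":0,"travel":[0,0,0],"twist":[0,0,0]},{"gripper":0,"travel":[0,0,0],"twist":[0,0,0]}]'
```

```text
time: 7.68
ee_pos: [0.5253, 0.2061, 0.0828]
tcp_rot: [179.9, -0.0, 96.7]
wrist_force: [-1.2, -1.4, 6.0]
opening: 0.0004
grasp_force: 3.0
```

Contact at 6 N. Now I drag the rim towards the cowl.

```bash
python3 -m crank '[{"gripper":0,"travel":[0,3,0],"twist":[0,0,0]},{"gripper":0,"travel":[0,3,0],"twist":[0,0,0]},{"gripper":0,"travel":[0,3,0],"twist":[0,0,0]},{"gripper":0,"travel":[0,3,0],"twist":[0,0,0]},{"gripper":0,"travel":[0,3,0],"twist":[0,0,0]},{"gripper":0,"travel":[0,3,0],"twist":[0,0,0]},{"gripper":0,"travel":[0,0,0],"twist":[0,0,0]}]'
cat > look.py <<'E'
import sys,cv2
from workcell import bot
from h import *
# pointer/index position from the scene camera: dark blobs on/next to the strip
a=bot.camera("scene");c=bot.calibration("scene");p=[.58824,.08757,np.radians(6.729)]
u=proj(c,world(p,np.array([[16,90,80],[30,110,81]])/1e3));x,y=u[0].astype(int)
cv2.imwrite(f"pics/{sys.argv[1]}.png",cv2.resize(a[y-30:y+30,x-40:x+40,::-1],(800,600),interpolation=cv2.INTER_CUBIC))
print(x,y)
E
python3 look.py a1
```

```text
time: 8.55
ee_pos: [0.5434, 0.2083, 0.0824]
tcp_rot: [179.9, -0.0, 96.7]
wrist_force: [1.3, -0.3, 5.0]
opening: 0.0004
grasp_force: 2.6
320 233
```

View pics/a1.png

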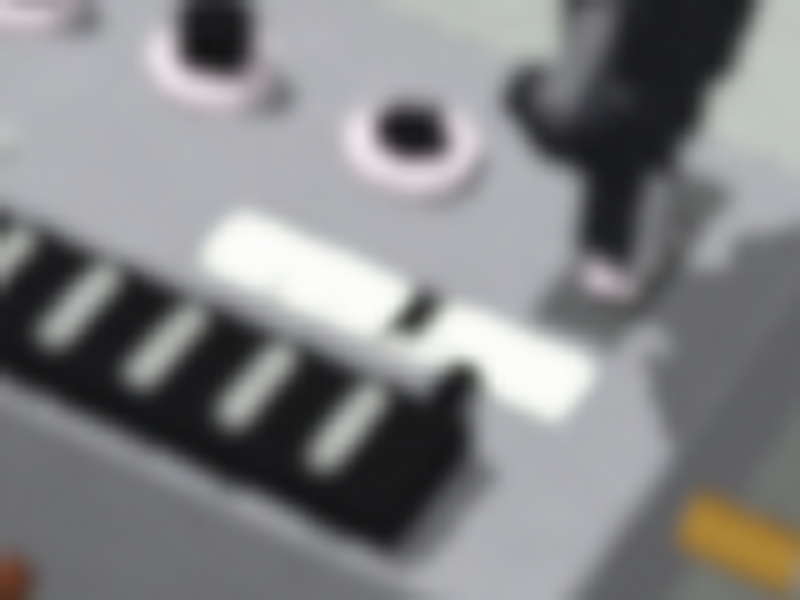

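The scene crop shows key 4 down. The pointer at (415,310) is well along the strip towards the index block at (455,385). I make a second stroke.

```bash
python3 -m crank '[{"gripper":0,"travel":[0,0,-6],"twist":[0,0,0]},{"gripper":0,"travel":[0,-18,0],"twist":[0,0,0]},{"gripper":0,"travel":[0,0,0],"twist":[0,0,0]},{"gripper":0,"travel":[0,0,4.5],"twist":[0,0,0]},{"gripper":0,"travel":[0,0,1.5],"twist":[0,0,0]},{"gripper":0,"travel":[0,0,0],"twist":[0,0,0]},{"gripper":0,"travel":[0,3,0],"twist":[0,0,0]},{"gripper":0,"travel":[0,3,0],"twist":[0,0,0]},{"gripper":0,"travel":[0,3,0],"twist":[0,0,0]},{"gripper":0,"travel":[0,3,0],"twist":[0,0,0]},{"gripper":0,"travel":[0,3,0],"twist":[0,0,0]},{"gripper":0,"travel":[0,0,0],"twist":[0,0,0]}]'
python3 -m crank '[{"gripper":0,"travel":[0,0,-20],"twist":[0,0,0]},{"gripper":0,"travel":[-40,-7,-45],"twist":[0,0,0]},{"gripper":0,"travel":[-40,0,-5],"twist":[0,0,0]},{"gripper":0,"travel":[0,0,0],"twist":[0,0,0]},{"gripper":0,"travel":[0,0,0],"twist":[0,0,0]}]'
cat > look2.py <<'E'
import sys,cv2
from workcell import bot
from h import *
c=bot.calibration("wrist");w=bot.camera("wrist")
p=[.58824,.08757,np.radians(6.729)]
# rectify deck top plane (z=80.5mm) x 0..45, y 50..130 at 8 px/mm; y to the right
g=np.array([[0,50],[45,50],[45,130],[0,130]],float)
u=proj(c,world(p,np.c_[g,[80.75]*4]/1e3)).astype(np.float32)
H=cv2.getPerspectiveTransform(u,np.float32([[0,0],[0,360],[640,360],[640,0]]))
im=cv2.warpPerspective(w,H,(640,360));g=cv2.cvtColor(im,6).astype(int)
_,_,st,ce=cv2.connectedComponentsWithStats((g<70).astype(np.uint8))
for s,k in zip(st[1:],ce[1:]):
    if 1000<s[4]<20000:print("y0..y1,x0..x1,mm:",50+s[0]/8,50+(s[0]+s[2])/8,s[1]/8,(s[1]+s[3])/8,"cen",50+k[0]/8,k[1]/8,s[4])
cv2.imwrite(f"pics/{sys.argv[1]}.png",im[:,:,::-1])
E
python3 look2.py b1
```

```text
time: 10.1
ee_pos: [0.5411, 0.208, 0.0827]
tcp_rot: [179.9, -0.0, 96.7]
wrist_force: [0.6, -0.2, 7.1]
opening: 0.0001
grasp_force: 3.5
time: 10.72
ee_pos: [0.5424, 0.1275, 0.1512]
tcp_rot: [-180.0, -0.0, 96.7]
wrist_force: [0.5, 0.3, -0.6]
opening: 0.0001
grasp_force: 0.0
y0..y1,x0..x1,mm: 103.625 114.125 7.625 36.75 cen 108.52970045879654 22.9257102523381 11334
```

View pics/b1.png

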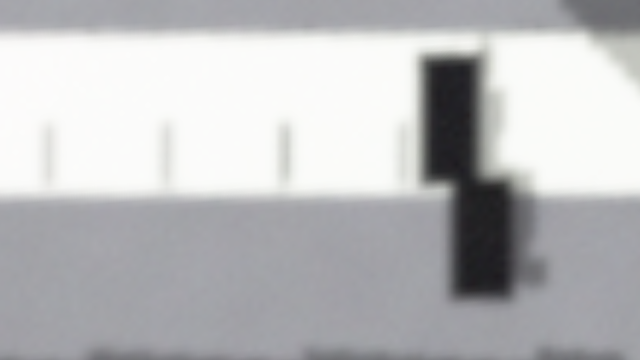

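The rectified view shows the pointer centred at column 450 and the index block at column 482 (8 px/mm). About 3.9 mm remains.

```bash
python3 -m crank '[{"gripper":0,"travel":[40,0,0],"twist":[0,0,0]},{"gripper":0,"travel":[40,0,0],"twist":[0,0,0]},{"gripper":0,"travel":[0,0,40],"twist":[0,0,0]},{"gripper":0,"travel":[0,0,25],"twist":[0,0,0]},{"gripper":0,"travel":[0,0,3],"twist":[0,0,0]},{"gripper":0,"travel":[0,0,2],"twist":[0,0,0]},{"gripper":0,"travel":[0,0,0],"twist":[0,0,0]},{"gripper":0,"travel":[0,2,0],"twist":[0,0,0]},{"gripper":0,"travel":[0,1.8,0],"twist":[0,0,0]},{"gripper":0,"travel":[0,0,0],"twist":[0,0,0]},{"gripper":0,"travel":[0,0,0],"twist":[0,0,0]}]'
python3 -m crank '[{"gripper":0,"travel":[0,0,-20],"twist":[0,0,0]},{"gripper":0,"travel":[-40,-3.8,-45],"twist":[0,0,0]},{"gripper":0,"travel":[-40,0,-5],"twist":[0,0,0]},{"gripper":0,"travel":[0,0,0],"twist":[0,0,0]},{"gripper":0,"travel":[0,0,0],"twist":[0,0,0]}]'
python3 look2.py b2
```

```text
time: 12.15
ee_pos: [0.5371, 0.2087, 0.0829]
tcp_rot: [179.9, -0.0, 96.8]
wrist_force: [-0.5, 0.4, 8.8]
opening: 0.0
grasp_force: 4.1
time: 12.78
ee_pos: [0.542, 0.1282, 0.1513]
tcp_rot: [-179.9, -0.0, 96.7]
wrist_force: [-0.4, -0.5, 0.7]
opening: -0.0002
grasp_force: 0.0
y0..y1,x0..x1,mm: 106.875 114.5 7.375 36.875 cen 110.95083588565595 22.833599200272246 11754
```

View pics/b2.png

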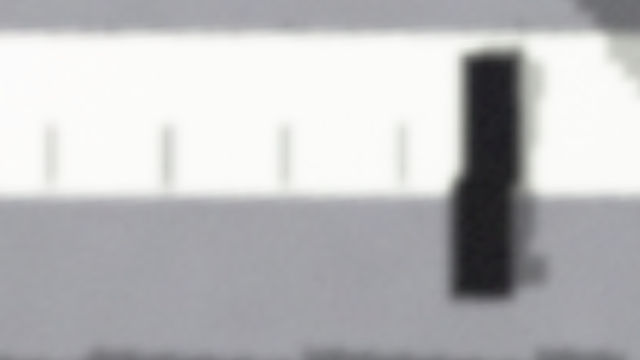

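The pointer is now about 1.1 mm past the mark (centres at columns 492 and 482.5). I roll it back slightly, letting the arm settle first.

```bash
python3 -m crank '[{"gripper":0,"travel":[40,0,0],"twist":[0,0,0]},{"gripper":0,"travel":[40,2,0],"twist":[0,0,0]},{"gripper":0,"travel":[0,0,40],"twist":[0,0,0]},{"gripper":0,"travel":[0,0,23],"twist":[0,0,0]},{"gripper":0,"travel":[0,0,0],"twist":[0,0,0]},{"gripper":0,"travel":[0,0,0],"twist":[0,0,0]},{"gripper":0,"travel":[0,0,0],"twist":[0,0,0]},{"gripper":0,"travel":[0,0,3],"twist":[0,0,0]},{"gripper":0,"travel":[0,0,2],"twist":[0,0,0]},{"gripper":0,"travel":[0,0,1.7],"twist":[0,0,0]},{"gripper":0,"travel":[0,0,0],"twist":[0,0,0]}]'
python3 -m crank '[{"gripper":0,"travel":[0,-0.6,0],"twist":[0,0,0]},{"gripper":0,"travel":[0,-0.6,0],"twist":[0,0,0]},{"gripper":0,"travel":[0,0,0],"twist":[0,0,0]},{"gripper":0,"travel":[0,0,0],"twist":[0,0,0]},{"gripper":0,"travel":[0,0,-5],"twist":[0,0,0]},{"gripper":0,"travel":[0,0,-15],"twist":[0,0,0]},{"gripper":0,"travel":[-40,-0.8,-45],"twist":[0,0,0]},{"gripper":0,"travel":[-40,0,-4.7],"twist":[0,0,0]},{"gripper":0,"travel":[0,0,0],"twist":[0,0,0]},{"gripper":0,"travel":[0,0,0],"twist":[0,0,0]},{"gripper":0,"travel":[0,0,0],"twist":[0,0,0]}]'
python3 look2.py b3
```

```text
time: 14.2
ee_pos: [0.5353, 0.2071, 0.083]
tcp_rot: [179.9, -0.0, 96.7]
wrist_force: [-0.7, -1.0, 5.5]
opening: 0.0003
grasp_force: 2.5
time: 15.58
ee_pos: [0.542, 0.1282, 0.1516]
tcp_rot: [-180.0, -0.0, 96.8]
wrist_force: [-0.1, 0.2, -0.5]
opening: 0.0003
grasp_force: 0.0
y0..y1,x0..x1,mm: 106.875 114.0 7.375 36.875 cen 110.57229611862189 22.844919319668556 11465
```

View pics/b3.png

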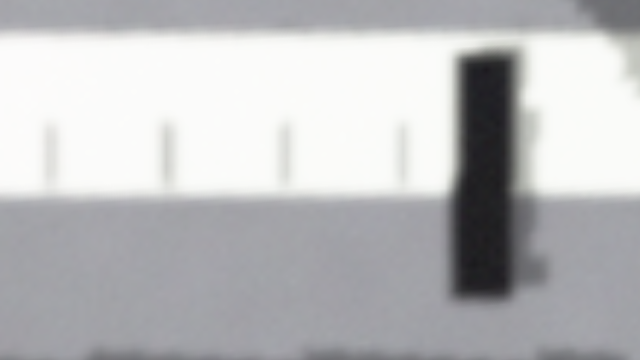

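```bash
cat > edge.py <<'E'
import cv2,sys,numpy as np
g=cv2.imread(f"pics/{sys.argv[1]}.png",0).astype(float)
for a,b in((75,165),(210,285)):
    q=g[a:b].mean(0);l=q[400:440].mean();m=q[475:490].min();r=q[525:].max() if a<100 else l
    t=(l+m)/2;i=np.where(q[420:560]<t)[0]+420
    f=lambda j,k:j+(t-q[j])/(q[k]-q[j])*(k-j)
    e=f(i[0]-1,i[0]),f(i[-1],i[-1]+1);print(e,sum(e)/2)
E
python3 edge.py b3
```

```text
(np.float64(457.75230914231855), np.float64(516.7168800931315)) 487.23459461772507
(np.float64(451.77682637571155), np.float64(517.294474248927)) 484.53565031231926
```

The offset is still about 0.4–0.5 mm, so I make one more small nudge back.

```bash
python3 -m crank '[{"gripper":0,"travel":[40,0,0],"twist":[0,0,0]},{"gripper":0,"travel":[40,0.8,0],"twist":[0,0,0]},{"gripper":0,"travel":[0,0,40],"twist":[0,0,0]},{"gripper":0,"travel":[0,0,23],"twist":[0,0,0]},{"gripper":0,"travel":[0,0,0],"twist":[0,0,0]},{"gripper":0,"travel":[0,0,0],"twist":[0,0,0]},{"gripper":0,"travel":[0,0,0],"twist":[0,0,0]},{"gripper":0,"travel":[0,0,3],"twist":[0,0,0]},{"gripper":0,"travel":[0,0,2],"twist":[0,0,0]},{"gripper":0,"travel":[0,0,1.7],"twist":[0,0,0]},{"gripper":0,"travel":[0,0,0],"twist":[0,0,0]}]'
python3 -m crank '[{"gripper":0,"travel":[0,-0.6,0],"twist":[0,0,0]},{"gripper":0,"travel":[0,0,0],"twist":[0,0,0]},{"gripper":0,"travel":[0,0,0],"twist":[0,0,0]},{"gripper":0,"travel":[0,0,-5],"twist":[0,0,0]},{"gripper":0,"travel":[0,0,-15],"twist":[0,0,0]},{"gripper":0,"travel":[-40,-0.2,-45],"twist":[0,0,0]},{"gripper":0,"travel":[-40,0,-4.7],"twist":[0,0,0]},{"gripper":0,"travel":[0,0,0],"twist":[0,0,0]},{"gripper":0,"travel":[0,0,0],"twist":[0,0,0]},{"gripper":0,"travel":[0,0,0],"twist":[0,0,0]}]'
python3 look2.py b4; python3 edge.py b4;python3 -c "
from workcell import bot;import cv2
cv2.imwrite('pics/w3.png',cv2.resize(bot.camera('wrist')[:,:,::-1],(800,600)))"
```

```text
time: 17.0
ee_pos: [0.5341, 0.207, 0.083]
tcp_rot: [179.9, -0.0, 96.7]
wrist_force: [-1.6, -1.5, 4.4]
opening: -0.0
grasp_force: 2.6
time: 18.25
ee_pos: [0.542, 0.1282, 0.1516]
tcp_rot: [-180.0, -0.0, 96.8]
wrist_force: [-0.5, 0.5, -0.9]
opening: -0.0001
grasp_force: 0.0
y0..y1,x0..x1,mm: 106.875 114.0 7.375 36.875 cen 110.50371266123557 22.65988840801086 11784
(np.float64(455.76136049723755), np.float64(516.7183858501784)) 486.23987317370796
(np.float64(451.64711703958693), np.float64(517.240318627451)) 484.4437178335189
```

View pics/w3.png

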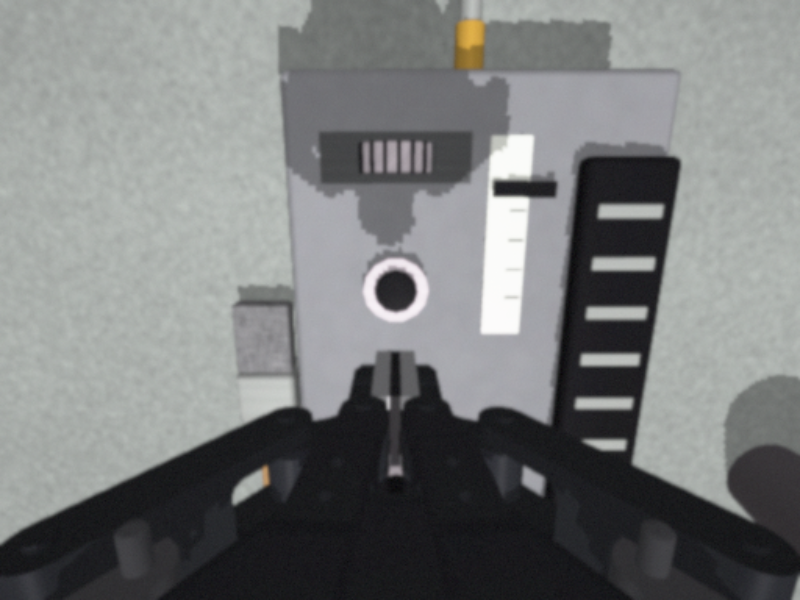

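The pointer and index block now form one straight bar at row 188, level to about 0.3 mm. Key 4 at (396,290) is still down, and the arm is clear of everything.

```bash
python3 -c "
from workcell import bot;print(bot.job_done())"
```

```text
the job is handed in; nothing more can be done
None
```

I found the start key in place 4, pressed it home and it stayed down. I then rolled the thumbwheel until the pointer stood level with the mark, to about 0.3 mm by camera, and handed the job in at about 18 s.

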